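Clamp the resin radius: snug the swing-arm knob, then an eighth of a turn

ROBOT

A 6-joint arm with a two-finger parallel gripper is mounted at the origin on the work surface. World frame = base frame: x ahead of the robot, y to its left, z up, the work surface at z = 0. Lengths are in m, angles in rad, forces in N, time in s.
With the tool pointing down it reaches from about 0.35 to 1 m from the base axis. Payload 7.1 kg.
Tool frame: the origin (TCP) lies on the centre line of the jaws, within the pads' length; the fingertips stand nose_length ahead of it and the grasp point (between the pads) lies 8 mm behind it (nose_length is the distance from the TCP to the fingertips, in m); z points along the fingers, y is the direction in which the jaws open and shut (so a half turn about z gives the same grasp; the last joint's range is limited). The gripper opens to 85 mm and grips with 20 to 120 N. Pads are 22 mm wide; open, the fingers measure 114 mm over their backs; the gripper's body (76 mm by 85 mm) begins 54 mm behind the grasp point. The pads swing forward as they close: fully open they stand 13 mm farther back than shut.
Start: joints at [-1.227, 0.423, 1.63, -0, 1.089, -0.019], TCP at [0.222, -0.584, 0.242] pointing down, gripper open.
Joint ranges: [-3, 3], [-0.9, 2.11], [0.09, 2.58], [-1.31, 4.45], [0.11, 2.69], [-2.54, 2.54]. Speed limits (rad/s): [2.39, 2.39, 3.01, 3.14, 3.14, 3.14].

INTERFACE

Orientations are given as a rotation vector (axis times angle).
In Python, from workcell import * gives the robot as it stands. The module is installed in compiled form; this text tells all that it offers.
- The arm moves only by the shell command python3 -m inch 'ROWS' [FORCE]. ROWS is JSON, a list of rows, each a list of 7 numbers: the turn, a rotation vector about the tool's x, y, z normalised to -1 to 1, where 1 is 180 degrees, then the shift along the tool's x, y, z normalised to -1 to 1, where 1 is 0.5 m, then the opening, from 0 (shut) to 1 (fully open). In form: [[rx, ry, rz, tx, ty, tz, grip], ...]. A call has 1 to 20 rows; each row is the pose to reach, as a shift and turn from the pose commanded when the call began, along the tool's axes at that moment, turning the shorter way round; what a row does not reach only later rows make up. A row lasts 1/10 s, in which the tool goes at most 50 mm and 8.59 degrees, less where a joint would pass 70% of its speed; a pose out of reach is approached as far as the arm can. A call with a number of a shift or a turn outside -1 to 1 is refused whole. A call with a gripper value outside its range is refused whole. The fingers move at their own pace and stop on an object; FORCE is the grip in N (left out, the last holds). Time passes only in rows, so rows that repeat a pose let the fingers close. It gives the time, the measured TCP pose, the force and the opening at its end, in the units of the state.
- get_obs(): the state, without advancing time (a new reading comes with each control period).
- capture(name): name is "side" or "top" or "wrist"; returns a dict with "pixels" (384x512x3 uint8, blue, green, red), "fovy" (degrees; the focal length in pixels is half the picture's height over the tangent of half this angle, whatever the lens; pixels are square), "cx", "cy" (the principal point, pixels), "dist" ([k1, k2, p1, p2, k3] as OpenCV has them; the pictures are not rectified), "position" and "rotation" of the camera in the world. Camera axes: x right, y up, looking along -z (the intrinsics and any distortion apply to the point x, -y, -z); pixel columns grow to the right and rows downward; lengths in m; the calibration is good to about 2 mm. A picture is of the moment at which its call begins. There is no depth.
- job_done(): hands the job in, once; it reports no verdict.
Trained networks look in a picture, given as the dict that the camera call returned (one of the last four; its "shot" number tells which), for a name from the list of things; names that differ only in an ending like _2 or _b are one class to them, and where a whole thing is asked for, a point or a joint stands for the part that bears it (a point fixed in the world has none). Each returns a list of dicts, best first, with "conf" (0 to 1); they miss things now and then, are a little off and sometimes report something else, mostly with a low value. They report only what shows in the picture. A call takes as long as a camera call. They do not tell look-alikes from the thing itself.
- boxes_of(picture, target): "point" ([x, y, z] in m, in the coordinates of the camera as it stood for that picture, good to about 4 mm: the middle of the surface that is visible of it).
- silhouettes(picture, target): "mask" (384x512 bool, what is visible of it).
The state is a dict: "t": time; "joints": joint angles; "joint_vel": joint speeds; "tau": joint torques, N m; "position": TCP position; "ee_rot": TCP orientation; "contact_force": force on the tool from outside, world axes, zero at the start; "wrist_torque": the same for the moment, N m; "width": finger opening in m.
Only numpy, scipy, OpenCV 4.12 (cv2) and the standard library are available. Lean on these libraries where they do the work, as an engineer would, in place of code of your own. Each camera call takes 0.05 s, during which the arm holds its last target.

TASK

Swing the black steel clamp arm clockwise (seen from above) over the resin radius until it rests against its stop pillar, then turn the bar knob on the end of the arm clockwise until its resistance rises sharply, add one eighth of a turn (45 degrees) from that point and let go. Do not overtighten, as a quarter turn past that point would crack the resin, and leave the bone in its saddles and the mandible, hinge pin and kidney dish where they are.

Things in the scene. Friction and masses are not known exactly. Their poses are not given: they have to be found in the camera images.
- stand: Fixed clamp stand: grey-painted steel plate 200 x 250 x 12 mm on the ledge, yaw up to 0.35 rad. Origin: centre of its underside, z up. In its frame (mm): pivot post (26 across) at x 0, y 80; V saddles at x -50 and 50, y -80 carry the bone along x; stop pillar (14 across, top at z 107) at x -22, y 25. With the arm at its stop it points along -y, the knob's axis at x 0, y -80.
- pivot (a point): Point on the arm's vertical hinge axis, level with the arm's top face, 105 mm above the ledge; a nut 20 mm across stands 8 mm higher here. Axes as the stand's.
- swing (a joint): Clamp arm angle, rad: 0 fully open, growing clockwise from above; 1.2 = against its stop pillar, over the bone (hard end). Starts between 0 and 0.6. Stays where left; steady hinge friction about 0.5 N m (5 to 6 N when pushed 90 mm from the axis). Tightening the knob presses the arm towards its stop.
- push_point (a point): Middle of the arm's side face to push on, 90 mm from the hinge axis, 95 mm above the ledge. Frame turns with the arm: x from pivot to knob, y out of this face (push along -y), z up. The arm is a level black steel bar 28 mm wide, 85 to 105 mm above the ledge, with round 42 mm bosses at the pivot and, 160 mm from it, at the knob.
- knob_grip (a point): On the vertical axis of the bare aluminium bar knob at the arm's end, at the height to grip, 137 mm above the ledge. The knob is a bar 48 mm long, 13 mm wide, upright sides, from 120 to 150 mm above the ledge, on a 26 mm disc 4 mm thick (117 to 121 mm). x runs along the bar, y across it, z up; a half turn looks the same. Starts at any angle.
- knob: The same knob; origin on its axis 85 mm above the ledge, same axes. Clockwise from above tightens. It runs nearly free (0.03 N m) for an unknown 0.4 to 2.2 rad, then the foot bites: resistance jumps to about 0.5 N m within a few degrees, then rises 0.1 N m per rad. The bar may rock a few degrees in the fingers. It stays as left; turning it back does not undo an overtightening.
- foot (a joint): How far the round rubber foot under the knob (18 mm across) has been driven down on the bone since it bit, m: 0 until the resistance rises, then 1 mm per full turn, so an eighth of a turn is 0.00012 m, below what this reading resolves: judge by the resistance.
- radius: Loose resin forearm bone (radius), cream, 223 mm long, 90 g or so: round shaft 16 mm across, wider ends (22 and 29 mm), lying level in the two V saddles along the stand's x. Origin on the shaft's axis near mid-length, 50 mm above the ledge; x along the bone.
- mandible: Bystander: yellowed plastic lower jaw, U shape, about 110 x 100 mm, 75 mm high, on the ledge on the stand's -y side. Origin at its underside.
- hinge_pin: Bystander: brass hinge pin 87 mm long, 12 mm thick, lying on the ledge. Origin at its underside.
- kidney_dish: Bystander: small blue enamel kidney dish, about 190 x 100 mm, 36 mm high, on the ledge on the stand's +y side. Origin at its underside.
Mind the look-alikes: they are no part of the job. There is more than one size of the radius; the job needs the middle-sized.

How it is judged:
By the outcome, as a careful person would: the job done as asked, in the order asked, and still so for the second after the job is handed in, with the robot touching nothing.
It also fails if it takes over 64 s, if anything falls off the work surface, if the arm or the gripper's body presses on something with over 40 N, if the wrist force passes 120 N, or if a joint passes its speed limit or range.

## Working session

There is one attempt and no reset: what is moved stays moved. The work goes in short steps, Python scripts to look and compute and a shell command to move; the robot and the scene stay as the last step left them, time stands still between calls to the robot, and variables do not carry over. Pictures are saved under pics/ and viewed, and the job is handed in when it is done.

```bash
mkdir -p pics
cat > h.py <<'E'
from workcell import *
import numpy as np, cv2
from scipy.spatial.transform import Rotation as R
def K(p):
    f=p["pixels"].shape[0]/2/np.tan(np.radians(p["fovy"])/2)
    return np.array([[f,0,p["cx"]],[0,f,p["cy"]],[0,0,1]])
def Rm(p):
    r=np.array(p["rotation"],float)
    return r if r.shape==(3,3) else (R.from_rotvec(r).as_matrix() if r.size==3 else R.from_quat(r).as_matrix())
def proj(p,X):
    c=(np.atleast_2d(X)-p["position"])@Rm(p)
    c=c*[1,-1,-1]
    return cv2.projectPoints(c.reshape(-1,1,3),np.zeros(3),np.zeros(3),K(p),np.array(p["dist"],float))[0].reshape(-1,2)
def atz(p,uv,z):
    n=cv2.undistortPoints(np.array(uv,float).reshape(-1,1,2),K(p),np.array(p["dist"],float)).reshape(-1,2)
    d=np.c_[n[:,0],-n[:,1],-np.ones(len(n))]@Rm(p).T
    o=np.array(p["position"]);return o+d*((z-o[2])/d[:,2])[:,None]
def w(p,pt): return Rm(p)@np.array(pt)+p["position"]
E
python3 - <<'E'
from h import *
o=get_obs();print(o)
for n in("side","top","wrist"):
    p=capture(n);cv2.imwrite(f"pics/{n}0.png",p["pixels"]);print(n,p["fovy"],p["position"],p["rotation"],p["dist"],p["shot"])
    for t in("stand","swing","push_point","knob","knob_grip","radius","mandible","hinge_pin","kidney_dish"):
        print(t,[(round(b["conf"],2),w(p,b["point"]).round(3).tolist(),proj(p,w(p,b["point"])).round().tolist()) for b in boxes_of(p,t)][:4])
E
```

```text
{'t': 0.0, 'joints': array([-1.22701287e+00,  4.23839818e-01,  1.63067139e+00, -4.96807333e-06,
        1.08861254e+00, -1.89829765e-02]), 'joint_vel': array([ 0.00292047, -0.00134888, -0.00129594, -0.00069465, -0.00260715,
        0.00202277]), 'tau': array([ 3.63089093e-03, -5.57378054e+01, -2.81737930e+01,  1.76890148e-05,
        7.27069550e-03, -4.09414565e-05]), 'position': array([ 0.22164552, -0.58382009,  0.24155363]), 'ee_rot': array([-3.08856905e+00, -5.66443875e-01,  3.95494636e-04]), 'contact_force': array([ 0.14534325,  0.02912706, -0.61099518]), 'wrist_torque': array([ 0.01362154,  0.04400617, -0.00093879]), 'width': 0.08532228499725295}
side 46.62827263826086 [-0.30346618  0.71150424  0.76776678] [ 0.51637567 -1.21485223 -2.10030842] [-0.15632195  0.          0.          0.          0.        ] 1
stand [(0.77, [0.515, 0.002, 0.009], [[234.0, 237.0]])]
swing [(0.69, [0.586, 0.002, 0.102], [[217.0, 201.0]])]
push_point []
knob []
knob_grip []
radius [(0.7, [0.761, -0.088, 0.007], [[205.0, 198.0]]), (0.68, [0.553, -0.098, 0.05], [[249.0, 207.0]])]
mandible [(0.68, [0.6, -
[... 563 characters left out ...]
adius [(0.65, [0.52, -0.573, 0.027], [[404.0, 192.0]]), (0.64, [0.578, -0.097, 0.06], [[250.0, 174.0]]), (0.62, [0.586, 0.001, 0.105], [[216.0, 169.0]]), (0.54, [0.35, -0.287, 0.016], [[313.0, 249.0]])]
mandible [(0.59, [0.608, -0.249, 0.02], [[299.0, 165.0]])]
hinge_pin [(0.68, [0.609, -0.249, 0.019], [[299.0, 165.0]]), (0.48, [0.77, -0.089, 0.012], [[247.0, 115.0]])]
kidney_dish [(0.8, [0.531, 0.207, 0.002], [[153.0, 192.0]])]
wrist 60.290553653825064 [ 0.28664271 -0.56134664  0.37399946] [-0.23584187  0.16274502 -1.19988203] [-0.00048934  0.          0.          0.          0.        ] 3
stand []
swing []
push_point []
knob []
knob_grip []
radius []
mandible []
hinge_pin []
kidney_dish []
```

Run:
```python
import cv2
for n in("side","top"):
    i=cv2.imread(f"pics/{n}0.png");cv2.imwrite(f"pics/{n}0b.png",cv2.resize(i,(800,600),interpolation=cv2.INTER_CUBIC))
i=cv2.imread("pics/top0.png")[100:250,130:330];cv2.imwrite("pics/topc.png",cv2.resize(i,(800,600),interpolation=cv2.INTER_CUBIC))
```

```text
(no output)
```

View pics/side0b.png

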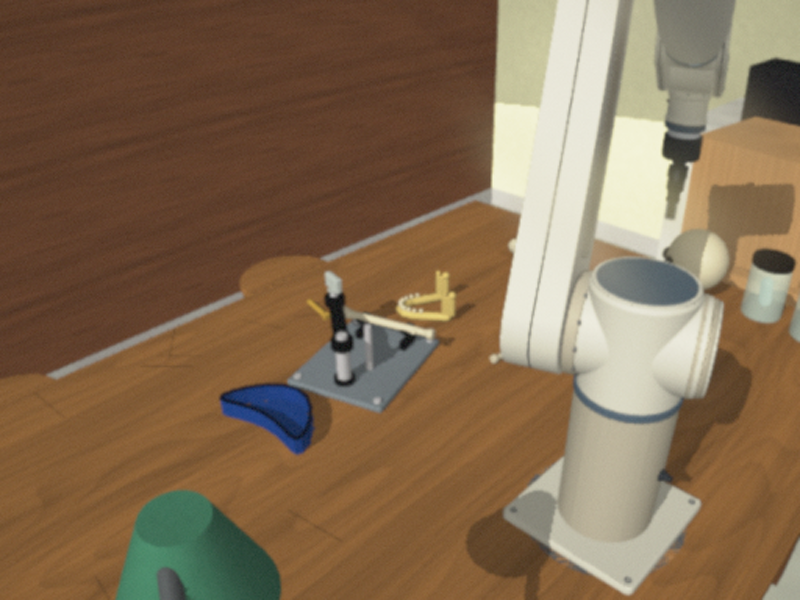

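View pics/top0b.png

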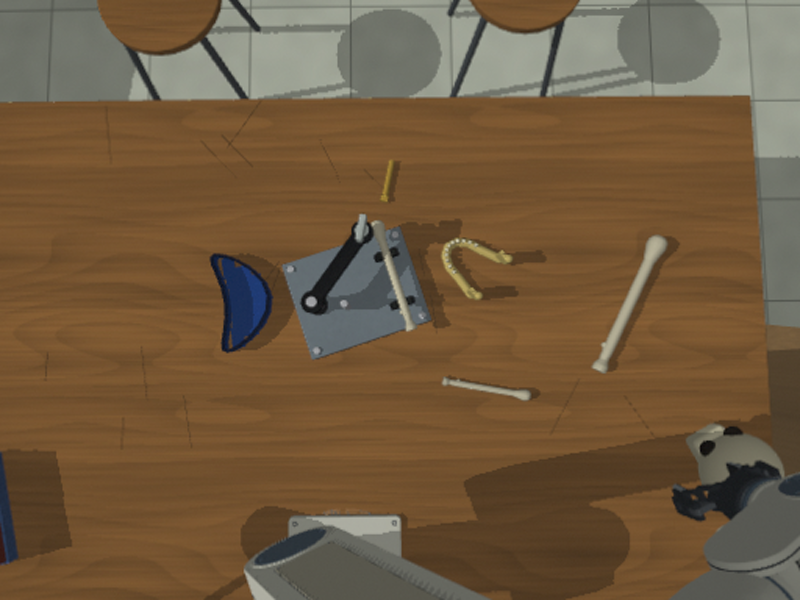

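View pics/topc.png

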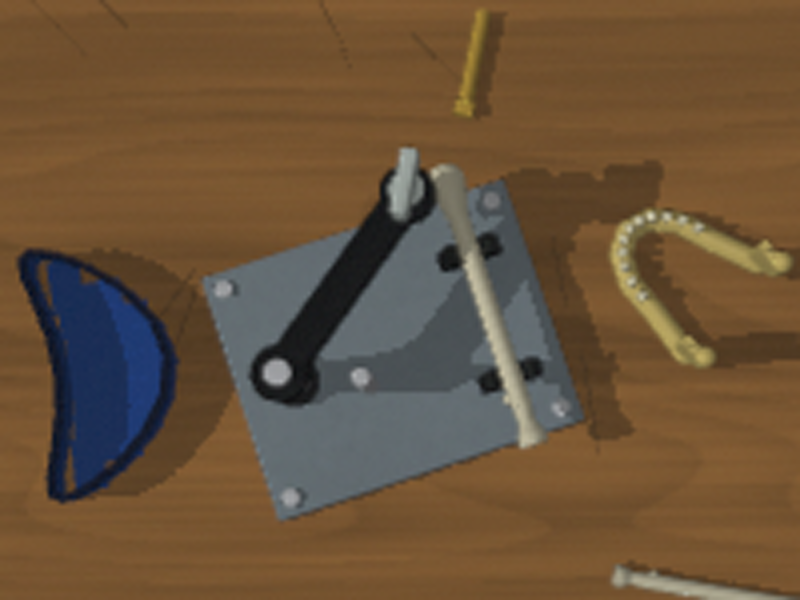

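Candidates for the radius, in top0b pixels: the bone in the saddles (393,275), a larger one (630,305) and a smaller one (487,388). The middle-sized one is the one in the saddles. The close crop shows the black arm running from the nut (277,372) to the knob (405,188), with the pillar at (360,377). Next I'll work out the stand pose.

Run:
```python
from h import *
p=capture("top")
f=lambda u,v,z: atz(p,[(130+(u+.5)/4-.5,100+(v+.5)/4-.5)],z)[0]
nut=f(277,372,.113);kn=f(405,187,.15);pil=f(360,377,.107)
print("nut",nut,"knob",kn,np.linalg.norm((kn-nut)[:2]),"pillar",pil)
ke=[f(408,150,.15),f(402,220,.15)];print("knob ends",ke)
C=np.array([f(*c,.012) for c in((205,280),(503,180),(582,418),(280,520))])
print(C,C.mean(0)); e=C[1]-C[0]; 
for a,b in((0,1),(1,2),(2,3),(3,0)): d=C[b]-C[a];print(np.linalg.norm(d),np.degrees(np.arctan2(d[1],d[0])))
# fit stand yaw: corners local (TL=?)
L=np.array([[100,125],[100,-125],[-100,-125],[-100,125]])/1000
from scipy.optimize import least_squares
W=np.r_[C[:,:2],[nut[:2]],[pil[:2]]];LL=np.r_[L,[[0,.08],[-.022,.025]]]
def T(q,l): c,s=np.cos(q[2]),np.sin(q[2]);return l@np.array([[c,s],[-s,c]])+q[:2]
r=least_squares(lambda q:(T(q,LL)-W).ravel(),[.56,-.03,0]);q=r.x;print(q,r.fun.reshape(-1,2).round(4))
pv=T(q,np.array([[0,.08]]))[0];print("pivot",pv,"knob stop",T(q,np.array([[0,-.08]])),"stop dir deg",np.degrees(q[2])-90,"arm deg",np.degrees(np.arctan2(*(kn-nut)[1::-1])))
for n in("mandible","hinge_pin"):
  print(n,[(b['conf'],w(p,b['point'])) for b in boxes_of(p,n)])
o=get_obs();print(R.from_rotvec(o['ee_rot']).as_matrix())
```

```text
nut [0.51873946 0.04850166 0.113     ] knob [ 0.64415319 -0.04516686  0.15      ] 0.15653241527564962 pillar [ 0.5149774  -0.01005508  0.107     ]
knob ends [array([ 0.67025182, -0.04739823,  0.15      ]), array([ 0.62097461, -0.04295901,  0.15      ])]
[[ 0.59840006  0.11821698  0.012     ]
 [ 0.67519186 -0.11516464  0.012     ]
 [ 0.48774988 -0.17432535  0.012     ]
 [ 0.41162735  0.05948267  0.012     ]] [ 0.54324229 -0.02794759  0.012     ]
0.24569078425248864 -71.78674644912378
0.19655657812094007 -162.4831864810228
0.24588784364442945 108.03405961808579
0.19579010415604767 17.45676704607365
[ 0.54330522 -0.02775581  0.31174636] [[ 0.0017  0.0037]
 [ 0.0016 -0.0009]
 [-0.0013 -0.0031]
 [-0.0018  0.0011]
 [ 0.     -0.0001]
 [-0.0003 -0.0007]]
pivot [0.51876752 0.04838814] knob stop [[ 0.56784293 -0.10389976]] stop dir deg -72.13824906182732 arm deg -36.75517568173269
mandible [(0.81, array([ 0.60648316, -0.24730023,  0.01814269]))]
hinge_pin []
[[ 9.34913455e-01  3.54875797e-01  1.20298201e-05]
 [ 3.54875797e-01 -9.34913455e-01 -2.24908590e-05]
 [ 3.26537916e-06  2.52960987e-05 -1.00000000e+00]]
```

Swinging the arm clockwise means pushing its +x/+y face through about 35°. I'm moving to a standby pose beside that face with the fingers shut.

```bash
python3 -m inch '[[0,0,0,0.58,-0.44,0,0],[0,0,0,0.58,-0.44,0,0],[0,0,0,0.58,-0.44,0,0],[0,0,0,0.58,-0.44,0,0],[0,0,0,0.58,-0.44,0,0],[0,0,0,0.58,-0.44,0,0],[0,0,0,0.58,-0.44,0,0],[0,0,0,0.58,-0.44,0,0],[0,0,0,0.58,-0.44,0,0],[0,0,0,0.58,-0.44,0,0]]' 40
python3 -m inch '[[0,0,-0.18,0.58,-0.44,0,0],[0,0,-0.18,0.58,-0.44,0,0],[0,0,-0.18,0.58,-0.44,0,0],[0,0,-0.18,0.58,-0.44,0,0],[0,0,-0.18,0.58,-0.44,0,0],[0,0,-0.18,0.58,-0.44,0,0],[0,0,-0.18,0.58,-0.44,0,0],[0,0,-0.18,0.58,-0.44,0,0],[0,0,-0.18,0.58,-0.44,0,0],[0,0,-0.18,0.58,-0.44,0,0],[0,0,-0.18,0.58,-0.44,0,0]]'
python3 - <<'E'
from h import *
o=get_obs();print(o['t'],o['joints'],o['position'],R.from_rotvec(o['ee_rot']).as_matrix().round(3),o['width'])
for n in ("wrist","top"):
  p=capture(n);cv2.imwrite(f"pics/{n}1.png",p["pixels"])
  print(proj(p,[o['position'],[.5188,.0484,.113]]))
E
```

```text
t: 2.65
position: [0.4148, -0.2761, 0.2424]
ee_rot: [3.089, 0.568, -0.0]
contact_force: [0.1, 0.5, 0.3]
width: -0.0
t: 3.75
position: [0.6071, 0.0308, 0.2422]
ee_rot: [-2.811, -1.403, 0.002]
contact_force: [0.5, -0.2, 0.5]
width: 0.0001
3.75 [ 3.12304046e-02  3.98778873e-01  1.66861604e+00 -4.38326896e-04
  1.07513920e+00  6.76219383e-01] [0.60711463 0.03076054 0.24215368] [[ 0.601  0.799 -0.001]
 [ 0.799 -0.601 -0.   ]
 [-0.001 -0.    -1.   ]] 0.00013543309696697806
[[249.79498871 263.40671395]
 [156.13580176 233.74272743]]
[[199.15873843 154.28227249]
 [198.91075738 192.60341875]]
```

View pics/wrist1.png

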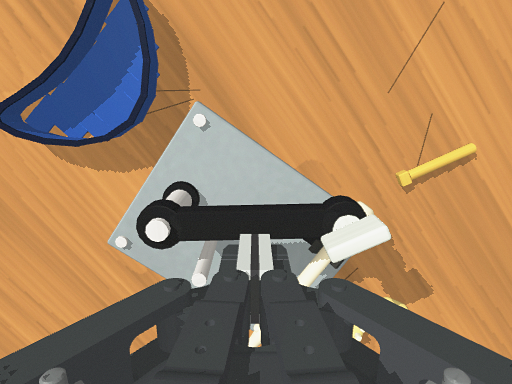

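View pics/top1.png

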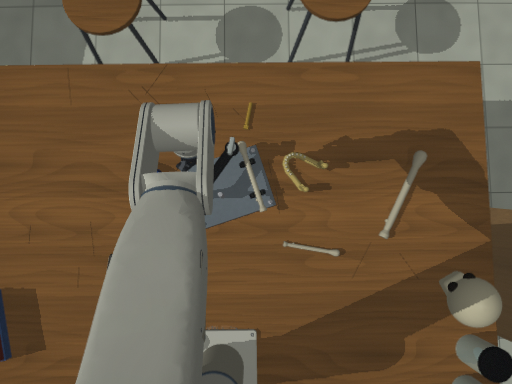

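The wrist view shows the arm horizontal in the image, with the nut at (158,231) matching its projection at (156,234). The fingers are on the push side, so I'm descending.

```bash
python3 -m inch '[[0,0,0,0,0.004,0.1,0],[0,0,0,0,0.004,0.16,0],[0,0,0,0,0.004,0.22,0],[0,0,0,0,0.004,0.27,0],[0,0,0,0,0.004,0.294,0],[0,0,0,0,0.004,0.294,0]]'
python3 - <<'E'
from h import *
o=get_obs();print(o['t'],o['position'],o['contact_force'])
p=capture("wrist");cv2.imwrite("pics/wrist2.png",p["pixels"])
p=capture("side");cv2.imwrite("pics/side2.png",cv2.resize(p["pixels"][140:290,140:340],(800,600)))
E
```

```text
t: 4.45
position: [0.6083, 0.031, 0.094]
ee_rot: [-2.809, -1.405, 0.004]
contact_force: [0.5, -0.8, 0.5]
width: -0.0001
4.45 [0.60832397 0.03097667 0.09397804] [ 0.47767308 -0.79764561  0.48920658]
```

View pics/wrist2.png

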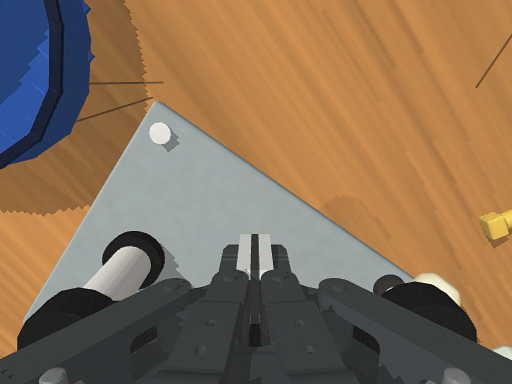

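View pics/side2.png

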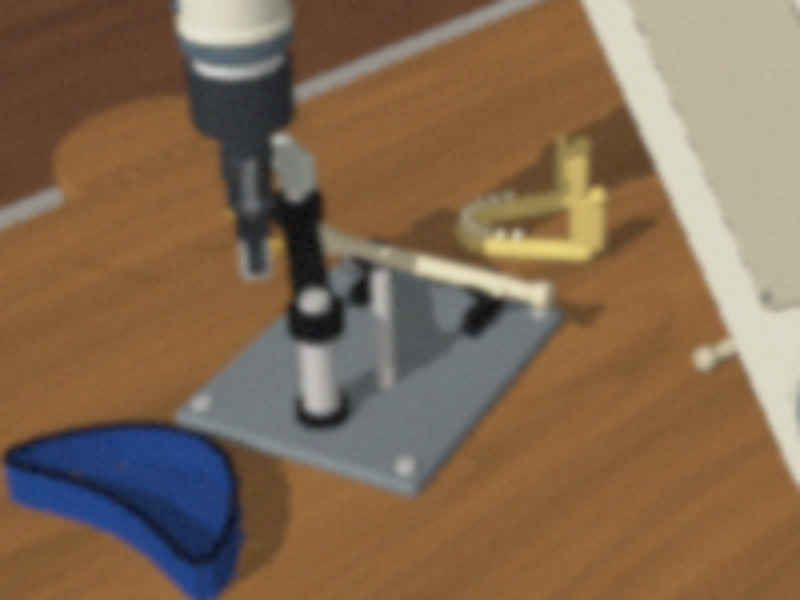

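```bash
cat > arc.py <<'E'
import sys
from h import *
o=get_obs();Rt=R.from_rotvec(o['ee_rot']);pv=np.array([.5188,.0484])
def row(deg,r,d,z=.094):
    a=np.radians(deg);u=np.array([np.cos(a),np.sin(a)]);n=np.array([-u[1],u[0]])
    pos=np.r_[pv+r*u+d*n,z]
    X=np.r_[n,0];Y=np.r_[u,0];Z=np.array([0,0,-1])
    Rn=R.from_matrix(np.c_[X,Y,Z])
    rv=(Rt.inv()*Rn).as_rotvec()/np.pi
    t=Rt.inv().apply(pos-o['position'])/.5
    return rv.round(3).tolist()+t.round(3).tolist()
if __name__=="__main__":
    for a in sys.argv[1:]:
        d,r,n=map(float,a.split(','));print(row(d,r,n))
E
python3 arc.py -36.8,.082,.03 -36.8,.082,.025 -40,.082,.025 -44,.082,.025 -48,.082,.025 -52,.082,.025 -56,.082,.025 -60,.082,.025 -64,.082,.025 -67,.082,.025
```

```text
[0.0, -0.0, -0.0, -0.022, -0.003, 0.004]
[0.0, -0.0, -0.0, -0.032, -0.003, 0.004]
[0.0, -0.0, 0.018, -0.041, -0.0, 0.004]
[0.0, -0.0, 0.04, -0.053, 0.002, 0.004]
[0.0, -0.0, 0.062, -0.065, 0.004, 0.004]
[0.0, -0.0, 0.084, -0.077, 0.005, 0.004]
[0.0, -0.0, 0.106, -0.089, 0.005, 0.004]
[0.0, -0.0, 0.129, -0.101, 0.004, 0.004]
[0.0, -0.0, 0.151, -0.113, 0.002, 0.004]
[0.0, -0.0, 0.168, -0.121, 0.0, 0.004]
```

```bash
python3 -m inch '[[0,0,0,-0.022,0,0,0],[0,0,0,-0.027,0,0,0],[0,0,0,-0.032,0,0,0],[0,0,0.018,-0.041,0,0,0],[0,0,0.028,-0.047,0,0,0],[0,0,0.04,-0.053,0,0,0],[0,0,0.05,-0.059,0,0,0],[0,0,0.062,-0.065,0,0,0]]'
python3 - <<'E'
from h import *
o=get_obs();print(o['t'],o['contact_force'],o['wrist_torque'])
p=capture("wrist");cv2.imwrite("pics/wrist3.png",p["pixels"])
E
python3 arc.py -48,.082,.025 -52,.082,.025 -56,.082,.025 -60,.082,.025 -64,.082,.025 -67,.082,.025 -70,.082,.025
```

```text
t: 5.35
position: [0.5935, 0.0055, 0.0974]
ee_rot: [2.931, 1.123, 0.012]
contact_force: [8.8, 2.2, -1.7]
width: -0.0
5.35 [ 8.78718511  2.20605641 -1.69520947] [ 0.19711226 -1.34793418  0.04877475]
[0.002, -0.002, -0.001, -0.002, 0.0, 0.007]
[0.002, -0.002, 0.021, -0.014, 0.004, 0.007]
[0.001, -0.002, 0.043, -0.026, 0.006, 0.006]
[0.001, -0.002, 0.066, -0.038, 0.007, 0.006]
[0.001, -0.002, 0.088, -0.049, 0.008, 0.006]
[0.001, -0.002, 0.105, -0.058, 0.008, 0.006]
[0.001, -0.002, 0.121, -0.067, 0.007, 0.006]
```

View pics/wrist3.png

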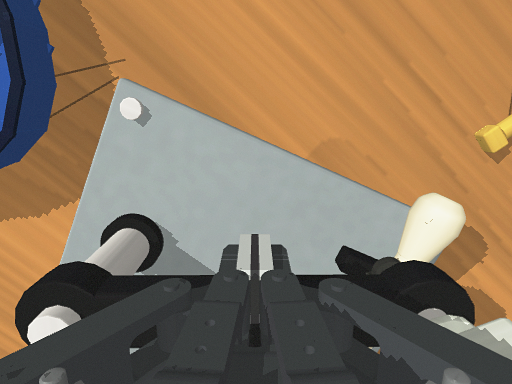

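The arm is moving with about 9 N of push. I'll continue towards the stop.

```bash
python3 -m inch '[[0,0,0.01,-0.008,0.002,0.003,0],[0,0,0.021,-0.014,0.004,0.003,0],[0,0,0.032,-0.02,0.005,0.003,0],[0,0,0.043,-0.026,0.006,0.003,0],[0,0,0.055,-0.032,0.006,0.003,0],[0,0,0.066,-0.038,0.007,0.003,0],[0,0,0.077,-0.044,0.007,0.003,0],[0,0,0.088,-0.049,0.008,0.003,0],[0,0,0.096,-0.054,0.008,0.003,0],[0,0,0.105,-0.058,0.008,0.003,0]]'
python3 - <<'E'
from h import *
o=get_obs();print(o['t'],o['contact_force'],o['wrist_torque'])
E
python3 arc.py -67,.082,.025 -69,.082,.025 -71,.082,.025 -72,.082,.025  -72,.082,.023 -72,.082,.020
```

```text
t: 6.4
position: [0.5738, -0.0165, 0.096]
ee_rot: [3.078, 0.627, 0.01]
contact_force: [4.6, 4.3, 4.8]
width: -0.0001
6.4 [4.6495511  4.31445028 4.81853272] [ 0.65805189 -0.64002736  0.00337504]
[0.001, -0.002, 0.0, -0.001, 0.002, 0.004]
[0.001, -0.002, 0.011, -0.006, 0.003, 0.004]
[0.001, -0.002, 0.022, -0.012, 0.005, 0.004]
[0.001, -0.002, 0.028, -0.015, 0.005, 0.004]
[0.001, -0.002, 0.028, -0.019, 0.005, 0.004]
[0.001, -0.002, 0.028, -0.025, 0.004, 0.004]
```

```bash
python3 -m inch '[[0,0,0.006,-0.004,0.001,0,0],[0,0,0.011,-0.007,0.002,0,0],[0,0,0.017,-0.01,0.002,0,0],[0,0,0.022,-0.012,0.003,0,0],[0,0,0.028,-0.015,0.003,0,0]]'
python3 - <<'E'
from h import *
o=get_obs();print(o['contact_force'],o['wrist_torque'])
p=capture("wrist");cv2.imwrite("pics/wrist4.png",p["pixels"])
E
python3 arc.py -72,.082,.025 -72,.082,.023 -72,.082,.020
```

```text
t: 6.9
position: [0.5683, -0.0209, 0.096]
ee_rot: [3.102, 0.492, 0.013]
contact_force: [10.3, 6.1, -2.4]
width: -0.0001
[10.28302517  6.07272224 -2.39089644] [ 0.98410822 -1.63159948  0.01214758]
[0.001, -0.003, -0.0, -0.001, 0.002, 0.004]
[0.001, -0.003, -0.0, -0.005, 0.002, 0.004]
[0.001, -0.003, -0.0, -0.011, 0.002, 0.004]
```

View pics/wrist4.png

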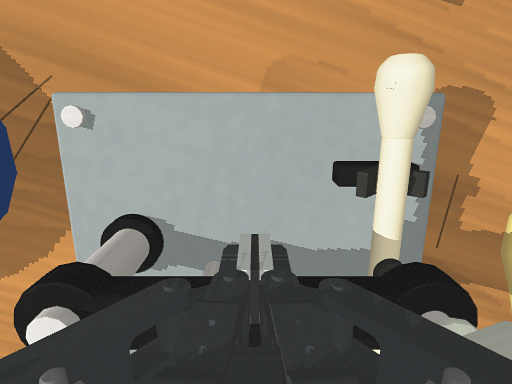

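```bash
python3 -m inch '[[0,0,0,-0.002,0,0,0],[0,0,0,-0.004,0,0,0],[0,0,0,-0.004,0,0,0]]'; python3 -m inch '[[0,0,0,-0.002,0,0,0],[0,0,0,-0.004,0,0,0],[0,0,0,-0.004,0,0,0]]'
```

```text
t: 7.25
position: [0.5682, -0.0209, 0.0961]
ee_rot: [3.102, 0.492, 0.019]
contact_force: [13.1, 7.6, -4.6]
width: 0.0001
t: 7.55
position: [0.5682, -0.0209, 0.0962]
ee_rot: [3.102, 0.492, 0.025]
contact_force: [18.9, 12.0, -11.0]
width: 0.0002
```

The position has stopped changing while the force rose to about 22 N, so the arm is on its stop. I'll back off, lift and look at the knob.

```bash
python3 -m inch '[[0,0,0,0.02,0,0,0],[0,0,0,0.05,0,0,0],[0,0,0,0.06,0,-0.05,0],[0,0,0,0.06,0,-0.12,0],[0,0,0,0.06,0,-0.2,0.5],[0,0,0,0.0,0.1,-0.28,1],[0,0,0,-0.03,0.13,-0.29,1],[0,0,0,-0.06,0.14,-0.29,1],[0,0,0,-0.06,0.14,-0.29,1],[0,0,0,-0.06,0.14,-0.29,1]]'
python3 - <<'E'
from h import *
o=get_obs();print(o['t'],o['position'],o['joints'],o['contact_force'],o['wrist_torque'],o['width'])
for n in ("wrist","top","side"):
  p=capture(n);cv2.imwrite(f"pics/{n}5.png",p["pixels"])
  print(n,proj(p,[o['position'],[.5188,.0484,.113],[.568,-.104,.15]]))
  for t in("swing","knob"): print(t,[(b['conf'],w(p,b['point'])) for b in boxes_of(p,t)][:2])
E
```

```text
t: 8.55
position: [0.5535, -0.0978, 0.2384]
ee_rot: [-3.102, -0.492, 0.001]
contact_force: [0.9, -0.0, 0.5]
width: 0.0847
8.55 [ 0.55352868 -0.09780911  0.23835349] [-1.96247741e-01  3.36701330e-01  1.77343426e+00  4.06181946e-04
  1.03257697e+00  1.05949946e+00] [ 0.87730996 -0.03254308  0.48384176] [-0.00619973 -0.0157101   0.03522952] 0.0846848311801275
wrist [[250.93062733 265.58388085]
 [ 64.3079208  176.68888262]
 [267.39590063 188.99165991]]
swing [(0.68, array([ 0.55164129, -0.03268823,  0.10655255]))]
knob [(0.65, array([ 0.5672864 , -0.09589534,  0.15273265]))]
top [[250.03606612 174.93562379]
 [198.91075738 192.60341875]
 [252.30978342 173.36437172]]
swing [(0.47, array([0.52938029, 0.047833  , 0.10511909]))]
knob []
side [[247.17563269 151.77707619]
 [219.34106717 212.49314666]
 [246.11371099 176.61012123]]
swing [(0.76, array([ 0.54306566, -0.03303738,  0.10495202]))]
knob [(0.68, array([ 0.56216797, -0.09107716,  0.13558968]))]
```

View pics/wrist5.png

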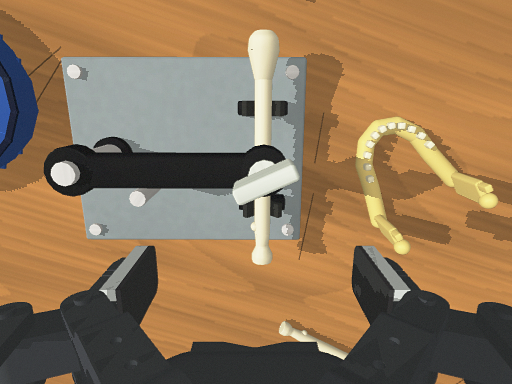

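View pics/top5.png

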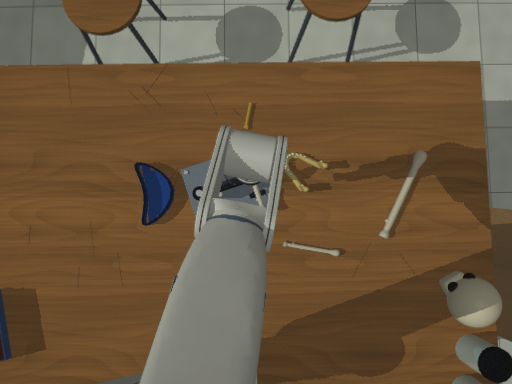

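Run:
```python
import cv2
i=cv2.imread("pics/wrist5.png")[130:230,210:330];cv2.imwrite("pics/k5.png",cv2.resize(i,(720,600),interpolation=cv2.INTER_CUBIC))
```

```text
(no output)
```

View pics/k5.png

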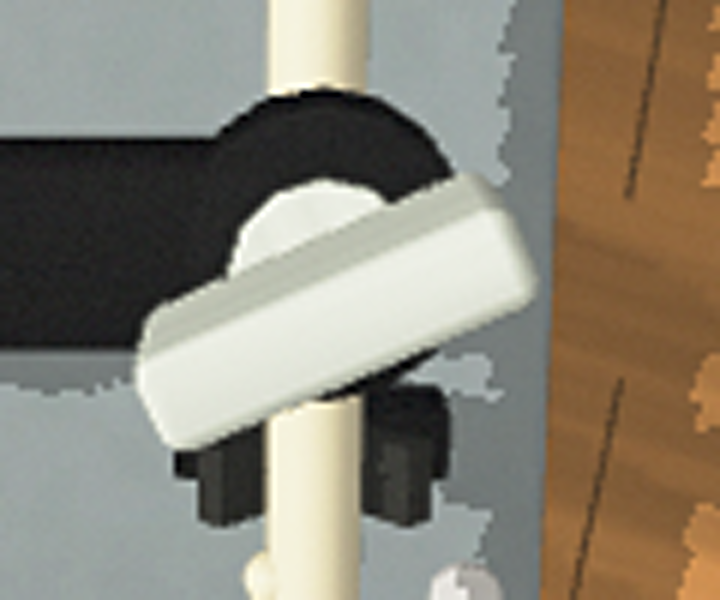

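Run:
```python
from h import *
o=get_obs();p=capture("wrist");cv2.imwrite("pics/wrist5c.png",p["pixels"])
f=lambda u,v,z: atz(p,[(210+(u+.5)/6-.5,130+(v+.5)/6-.5)],z)[0]
c=np.array([f(*q,.15) for q in((146,385),(180,450),(535,285),(495,208))])
a=(c[0]+c[1])/2;b=(c[2]+c[3])/2;m=(a+b)/2;d=b-a
print(a,b,"centre",m,np.linalg.norm(d),np.linalg.norm(c[0]-c[1]),"ang",np.degrees(np.arctan2(d[1],d[0])),np.degrees(np.arctan2(*(c[2]-c[1])[1::-1])),np.degrees(np.arctan2(*(c[3]-c[0])[1::-1])))
nut=atz(p,[(64,174)],.113)[0];print(nut,np.degrees(np.arctan2(*(m-nut)[1::-1])),np.linalg.norm((m-nut)[:2]))
bo=f(335,190,.105);print("boss",bo)
M=R.from_rotvec(o['ee_rot']).as_matrix();print(M.round(3))
print("tool y ang",np.degrees(np.arctan2(M[1,1],M[0,1])),"x ang",np.degrees(np.arctan2(M[1,0],M[0,0])))
```

```text
[ 0.55535266 -0.08609782  0.15      ] [ 0.58693226 -0.11787995  0.15      ] centre [ 0.57114246 -0.10198888  0.15      ] 0.044803733787807776 0.008710680170804539 ang -45.18314383999812 -46.043562467268046 -44.31447289904061
[0.52159925 0.04902772 0.113     ] -71.83716514848253 0.15893566588908456
boss [ 0.57985685 -0.10031407  0.105     ]
[[ 0.95   0.311 -0.   ]
 [ 0.311 -0.95   0.   ]
 [-0.    -0.    -1.   ]]
tool y ang -71.87783299317596 x ang 18.122172482919648
```

The arm is on its stop: its measured angle is -71.8° against -72.1° expected. The bar in the k5 crop runs from (163,418) to (515,247), which is a world angle of -45°, with its centre near (0.570,-0.1025). I'll line up the jaws with tool y at 45°, which leaves j6 about 200° of clockwise travel.

```bash
python3 -m inch '[[0,0,-0.65,0.028,0.019,0.05,1],[0,0,-0.65,0.028,0.019,0.05,1],[0,0,-0.65,0.028,0.019,0.05,1],[0,0,-0.65,0.028,0.019,0.05,1],[0,0,-0.65,0.028,0.019,0.05,1],[0,0,-0.65,0.028,0.019,0.05,1],[0,0,-0.65,0.028,0.019,0.05,1],[0,0,-0.65,0.028,0.019,0.05,1],[0,0,-0.65,0.028,0.019,0.05,1],[0,0,-0.65,0.028,0.019,0.05,1],[0,0,-0.65,0.028,0.019,0.05,1],[0,0,-0.65,0.028,0.019,0.05,1],[0,0,-0.65,0.028,0.019,0.05,1],[0,0,-0.65,0.028,0.019,0.05,1],[0,0,-0.65,0.028,0.019,0.05,1],[0,0,-0.65,0.028,0.019,0.05,1],[0,0,-0.65,0.028,0.019,0.05,1]]'
python3 - <<'E'
from h import *
o=get_obs();p=capture("wrist");cv2.imwrite("pics/wrist6.png",p["pixels"])
M=R.from_rotvec(o['ee_rot']).as_matrix()
print(o['joints'],"tool y ang",np.degrees(np.arctan2(M[1,1],M[0,1])),M.round(3))
print(proj(p,[o['position'],[.570,-.1025,.15]]+[[.570+s*.024*.707,-.1025-s*.024*.707,.15] for s in(-1,1)]))
E
```

```text
t: 10.75
position: [0.5706, -0.1028, 0.2138]
ee_rot: [-1.203, -2.902, -0.0]
contact_force: [0.6, 0.6, 0.3]
width: 0.0854
[-1.98767911e-01  3.91905798e-01  1.75458043e+00  2.25291193e-05
  9.95140170e-01 -9.83777259e-01] tool y ang 44.97701977601059 [[-0.707  0.707 -0.   ]
 [ 0.707  0.707  0.   ]
 [ 0.    -0.    -1.   ]]
[[253.06635657 258.69914479]
 [253.10880379 211.26929938]
 [253.06909414 173.44946303]
 [253.14613117 246.80564558]]
```

View pics/wrist6.png

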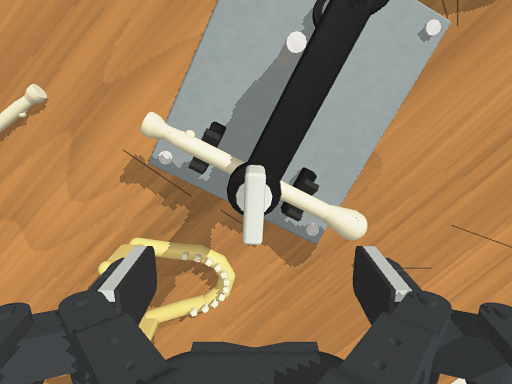

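Run:
```python
import cv2
i=cv2.imread("pics/wrist6.png")[155:255,195:315];cv2.imwrite("pics/k6.png",cv2.resize(i,(720,600),interpolation=cv2.INTER_CUBIC))
```

```text
(no output)
```

View pics/k6.png

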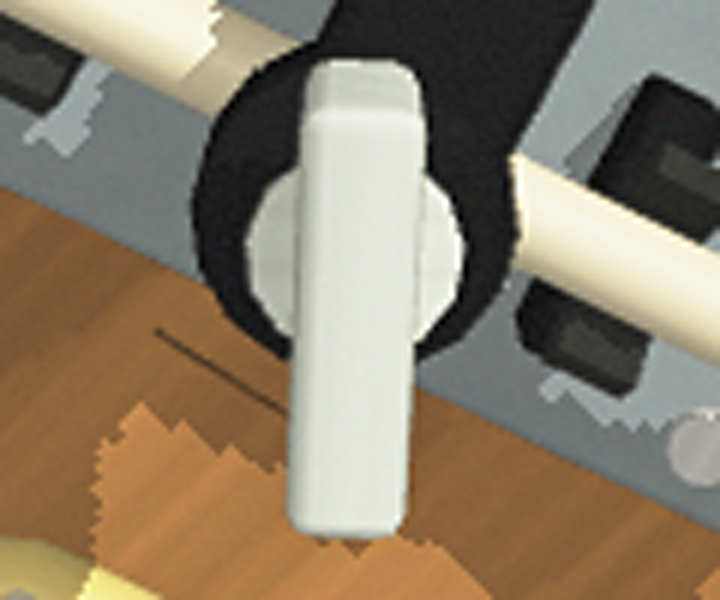

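The k6 crop shows the bar's top face spanning rows 112–535, centred at column 356 and leaning about 2°. The centre offset is about 1.5 mm. I'll correct for both, descend and grip.

```bash
python3 -m inch '[[0,0,0.012,0.003,0,0.06,1],[0,0,0.012,0.003,0,0.1,1],[0,0,0.012,0.003,0,0.14,1],[0,0,0.012,0.003,0,0.16,1],[0,0,0.012,0.003,0,0.17,1],[0,0,0.012,0.003,0,0.17,1]]'
python3 - <<'E'
from h import *
o=get_obs();p=capture("wrist");cv2.imwrite("pics/wrist7.png",p["pixels"]);print(o['position'],o['contact_force'],o['wrist_torque'])
p=capture("side");cv2.imwrite("pics/side7.png",cv2.resize(p["pixels"][140:290,140:340],(800,600)))
E
```

```text
t: 11.4
position: [0.5694, -0.1017, 0.1286]
ee_rot: [-1.255, -2.879, 0.0]
contact_force: [0.3, -0.2, 0.0]
width: 0.0857
[ 0.56943797 -0.10172212  0.1285955 ] [ 0.29181645 -0.21195953  0.03377951] [ 0.03268042 -0.00675231  0.02763862]
```

View pics/wrist7.png

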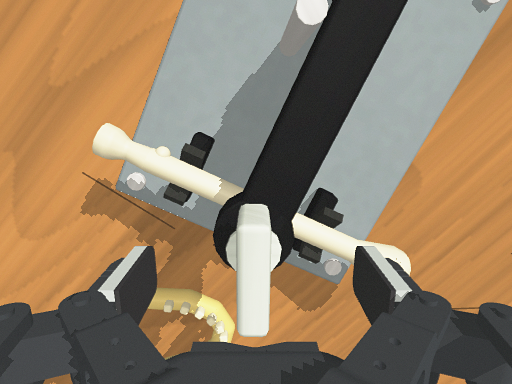

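View pics/side7.png

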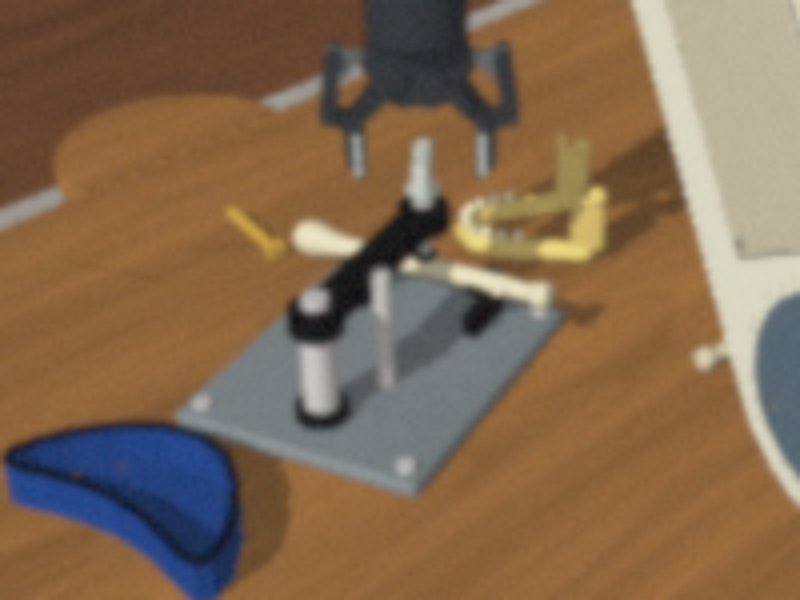

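```bash
python3 -m inch '[[0,0,0,0,0,0,0.5],[0,0,0,0,0,0,0.3],[0,0,0,0,0,0,0.2],[0,0,0,0,0,0,0],[0,0,0,0,0,0,0],[0,0,0,0,0,0,0],[0,0,0,0,0,0,0]]' 30
python3 -m inch '[[0,0,0,0,0,0,0],[0,0,0,0,0,0,0],[0,0,0,0,0,0,0]]' 90
python3 - <<'E'
from h import *
o=get_obs();p=capture("wrist");cv2.imwrite("pics/wrist8.png",p["pixels"]);print(o['joints'],o['tau'],o['contact_force'],o['wrist_torque'])
E
```

```text
t: 12.2
position: [0.5696, -0.102, 0.1293]
ee_rot: [1.254, 2.88, -0.0]
contact_force: [-2.1, -1.9, 4.1]
width: 0.0226
t: 12.5
position: [0.5697, -0.102, 0.1297]
ee_rot: [1.254, 2.88, -0.0]
contact_force: [-2.3, -0.6, 8.6]
width: 0.0191
[-1.97593669e-01  5.07252638e-01  1.80599186e+00 -3.99046054e-04
  8.27599612e-01 -9.46635401e-01] [ 8.97938479e-01 -5.00321245e+01 -2.09078604e+01  3.86730395e-01
 -7.18377717e-01  2.85485422e-02] [-2.31864826 -0.57246423  8.6390826 ] [-0.20095812  0.43430721  0.01245493]
```

View pics/wrist8.png

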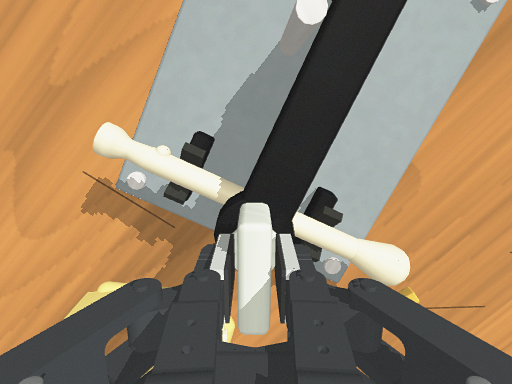

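The width stopped at 19 mm with 8.6 N upward, so the tips are catching the disc (26 mm) rather than gripping the 13 mm bar. I'll open, rise 5 mm and close again.

```bash
python3 -m inch '[[0,0,0,0,0,0,0.45],[0,0,0,0,0,0,0.45],[0,0,0,0,0,0,0.45],[0,0,0,0,0,-0.01,0.45],[0,0,0,0,0,-0.01,0.45]]' 30
python3 -m inch '[[0,0,0,0,0,0,0.2],[0,0,0,0,0,0,0],[0,0,0,0,0,0,0],[0,0,0,0,0,0,0],[0,0,0,0,0,0,0]]' 30
python3 - <<'E'
from h import *
o=get_obs();p=capture("wrist");cv2.imwrite("pics/wrist9.png",p["pixels"]);print(o['contact_force'],o['wrist_torque'])
p=capture("side");cv2.imwrite("pics/side9.png",cv2.resize(p["pixels"][160:220,210:290],(800,600)))
E
```

```text
t: 13.05
position: [0.5699, -0.1018, 0.1344]
ee_rot: [1.254, 2.879, 0.0]
contact_force: [0.5, 0.4, -0.5]
width: 0.0384
t: 13.55
position: [0.5695, -0.1018, 0.1339]
ee_rot: [1.255, 2.88, -0.0]
contact_force: [-2.0, -0.5, 3.8]
width: 0.0123
[-1.99692339 -0.492905    3.77196619] [-0.10957737  0.25802021  0.03654222]
```

View pics/wrist9.png

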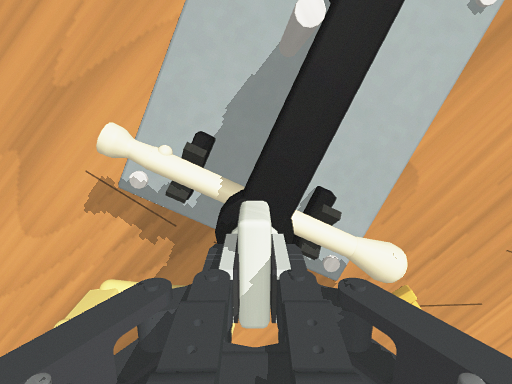

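View pics/side9.png

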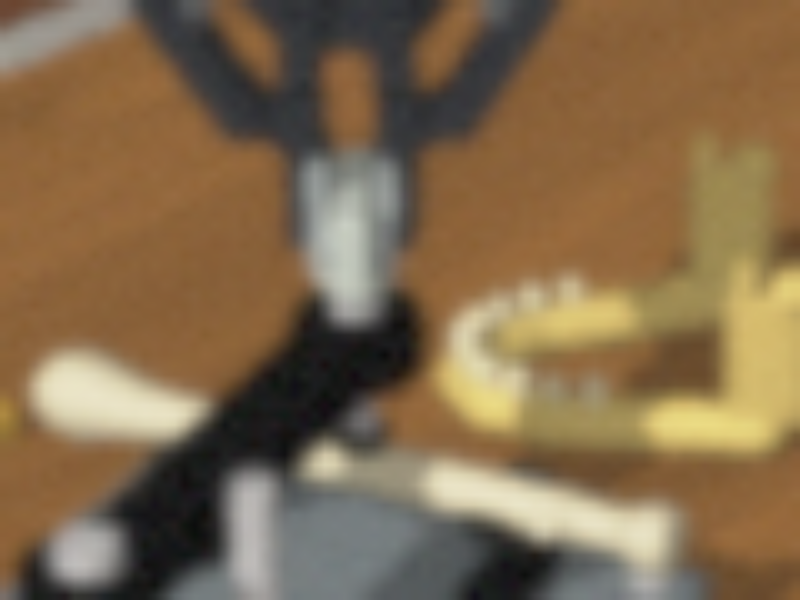

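Width is now 12.3 mm, so the fingers are on the bar. I'll firm the grip and then turn clockwise in 5° calls, reading the torque after each.

```bash
cat > s.py <<'E'
from h import *
o=get_obs();M=R.from_rotvec(o['ee_rot']).as_matrix()
print("T %.2f yang %.2f wt %s tau6 %.3f F %s w %.4f pos %s"%(o['t'],np.degrees(np.arctan2(M[1,1],M[0,1])),o['wrist_torque'].round(3),o['tau'][5],o['contact_force'].round(1),o['width'],o['position'].round(4)))
E
python3 -m inch '[[0,0,0,0,0,0,0],[0,0,0,0,0,0,0],[0,0,0,0,0,0,0]]' 80 >/dev/null; python3 s.py
python3 -m inch '[[0,0,0.014,0,0,0,0],[0,0,0.028,0,0,0,0]]' >/dev/null; python3 s.py
python3 -m inch '[[0,0,0.014,0,0,0,0],[0,0,0.028,0,0,0,0]]' >/dev/null; python3 s.py
```

```text
T 13.95 yang 42.93 wt [-0.225  0.418 -0.068] tau6 -0.015 F [-1.6 -0.9  5.7] w 0.0115 pos [ 0.5695 -0.1018  0.134 ]
T 14.15 yang 37.80 wt [-0.315  0.432  0.001] tau6 -0.580 F [-2.5 -1.7  4.9] w 0.0116 pos [ 0.5694 -0.1019  0.134 ]
T 14.35 yang 32.76 wt [-0.357  0.518  0.019] tau6 -0.550 F [-2.3 -1.9  5.9] w 0.0112 pos [ 0.5694 -0.1019  0.134 ]
```

The knob is running free at about 0.02 N m, and wrist torque z is the signal to watch. Continuing.

```bash
python3 -m inch '[[0,0,0.014,0,0,0,0],[0,0,0.028,0,0,0,0]]' >/dev/null; python3 s.py
python3 -m inch '[[0,0,0.014,0,0,0,0],[0,0,0.028,0,0,0,0]]' >/dev/null; python3 s.py
python3 -m inch '[[0,0,0.014,0,0,0,0],[0,0,0.028,0,0,0,0]]' >/dev/null; python3 s.py
python3 -c "
from h import *
p=capture('wrist');cv2.imwrite('pics/wrist10.png',p['pixels'])"
```

```text
T 14.55 yang 27.72 wt [-0.336  0.557  0.049] tau6 -0.549 F [-3.3 -2.4  7. ] w 0.0113 pos [ 0.5692 -0.102   0.134 ]
T 14.75 yang 22.68 wt [-0.389  0.547  0.039] tau6 -0.549 F [-2.5 -2.6  6. ] w 0.0115 pos [ 0.5693 -0.102   0.134 ]
T 14.95 yang 17.63 wt [-0.413  0.534  0.088] tau6 -0.549 F [-1.7 -2.4  7.6] w 0.0111 pos [ 0.5693 -0.102   0.134 ]
```

View pics/wrist10.png

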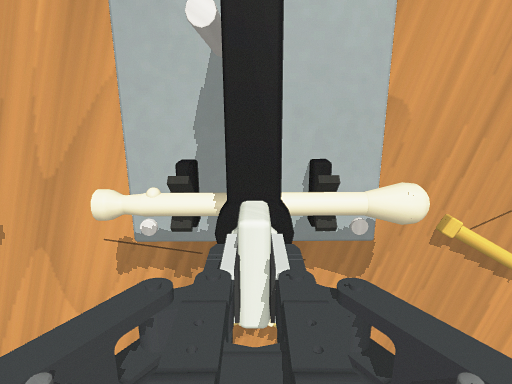

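The bar is following the fingers (still vertical at column 254) and the bone is still in its saddles. Continuing.

```bash
python3 -m inch '[[0,0,0.014,0,0,0,0],[0,0,0.028,0,0,0,0]]' >/dev/null; python3 s.py
python3 -m inch '[[0,0,0.014,0,0,0,0],[0,0,0.028,0,0,0,0]]' >/dev/null; python3 s.py
python3 -m inch '[[0,0,0.014,0,0,0,0],[0,0,0.028,0,0,0,0]]' >/dev/null; python3 s.py
```

```text
T 15.20 yang 12.60 wt [-0.411  0.565  0.068] tau6 -0.573 F [-3.8 -1.8  6.8] w 0.0116 pos [ 0.5692 -0.102   0.134 ]
T 15.40 yang 7.56 wt [-0.464  0.548  0.048] tau6 -0.550 F [-2.6 -0.9  5.7] w 0.0115 pos [ 0.5692 -0.102   0.134 ]
T 15.60 yang 2.52 wt [-0.393  0.659  0.179] tau6 -0.500 F [-3.2 -1.8  6.2] w 0.0117 pos [ 0.5692 -0.102   0.134 ]
```

The torque may be starting to rise at 2.5°. Going to finer steps.

```bash
python3 -m inch '[[0,0,0.007,0,0,0,0],[0,0,0.014,0,0,0,0]]' >/dev/null; python3 s.py
python3 -m inch '[[0,0,0.007,0,0,0,0],[0,0,0.014,0,0,0,0]]' >/dev/null; python3 s.py
python3 -m inch '[[0,0,0.007,0,0,0,0],[0,0,0.014,0,0,0,0]]' >/dev/null; python3 s.py
```

```text
T 15.80 yang 0.13 wt [-0.341  0.611  0.63 ] tau6 0.347 F [-2.  -1.   5.7] w 0.0115 pos [ 0.5692 -0.102   0.134 ]
T 16.00 yang -2.38 wt [-0.439  0.622  0.547] tau6 0.324 F [-3.2 -2.6  6.7] w 0.0116 pos [ 0.5691 -0.102   0.134 ]
T 16.20 yang -4.90 wt [-0.372  0.663  0.613] tau6 0.328 F [-3.2 -2.6  5.7] w 0.0116 pos [ 0.5691 -0.102   0.134 ]
```

The torque jumped from about 0.05 to 0.6 N m between tool angles 3° and 0.5°, so I take the bite at about +1.5°. Adding 45° puts the target at -43.5°, which is another 38.6°.

```bash
python3 -m inch '[[0,0,0.022,0,0,0,0],[0,0,0.044,0,0,0,0],[0,0,0.065,0,0,0,0],[0,0,0.086,0,0,0,0],[0,0,0.107,0,0,0,0]]' >/dev/null; python3 s.py
python3 -m inch '[[0,0,0.022,0,0,0,0],[0,0,0.044,0,0,0,0],[0,0,0.06,0,0,0,0],[0,0,0.08,0,0,0,0],[0,0,0.08,0,0,0,0]]' >/dev/null; python3 s.py
python3 -c "
from h import *
p=capture('wrist');cv2.imwrite('pics/wrist11.png',p['pixels'])"
```

```text
T 16.70 yang -24.26 wt [-0.314  0.887  0.625] tau6 -0.213 F [-4.5 -1.6  8.9] w 0.0114 pos [ 0.5688 -0.1019  0.134 ]
T 17.20 yang -38.61 wt [-0.214  0.996  0.553] tau6 1.087 F [-6.3 -1.1  8.3] w 0.0120 pos [ 0.5685 -0.1018  0.134 ]
```

View pics/wrist11.png

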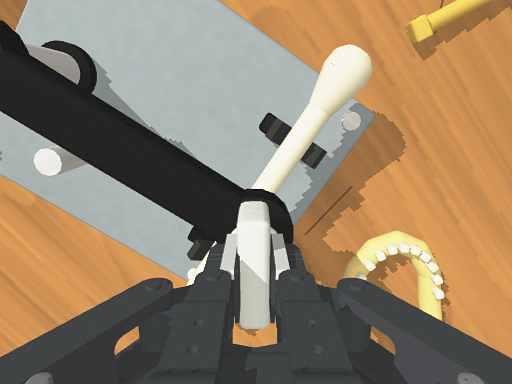

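The bar is still held straight and the arm and bone are in place. I'll measure how far the bar has rocked in the fingers between the free and loaded pictures.

Run:
```python
import cv2,numpy as np
T=[cv2.imread(f"pics/wrist{k}.png")[195:232,225:285] for k in(9,10,11)]
cv2.imwrite("pics/rock.png",cv2.resize(np.hstack([cv2.imread(f"pics/wrist{k}.png")[190:335,215:295] for k in(9,10,11)]),(792,479),interpolation=cv2.INTER_CUBIC))
for k in(9,10,11):
    g=cv2.cvtColor(cv2.imread(f"pics/wrist{k}.png"),cv2.COLOR_BGR2GRAY).astype(float)
    for r in(212,220,228):
        d=np.abs(np.diff(g[r,232:282]));print(k,r,np.argsort(d)[-4:]+232,end=' ; ')
    print()
```

```text
9 212 [268 238 239 269] ; 9 220 [241 238 237 270] ; 9 228 [274 234 235 273] ; 
10 212 [239 269 238 268] ; 10 220 [238 270 237 269] ; 10 228 [234 235 273 272] ; 
11 212 [264 237 268 238] ; 11 220 [264 236 269 237] ; 11 228 [271 272 235 234] ;
```

View pics/rock.png

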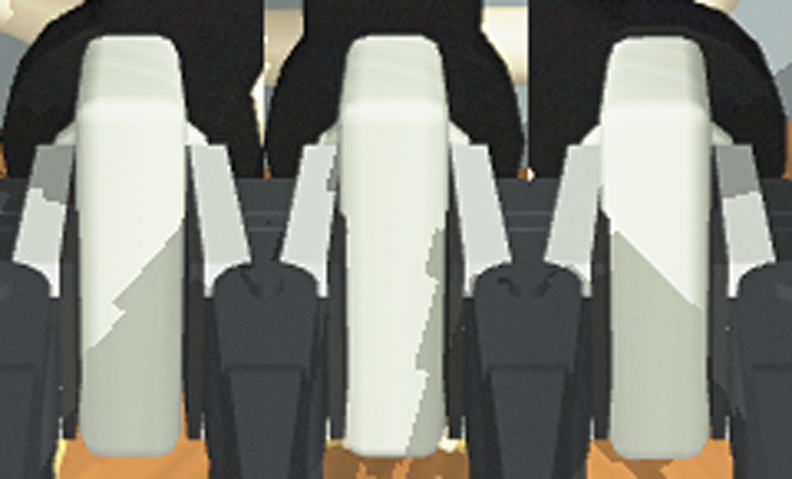

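Rock in the fingers is only about 1°. One last turn of 5°, then read and release.

```bash
python3 -m inch '[[0,0,0.015,0,0,0,0],[0,0,0.029,0,0,0,0],[0,0,0.029,0,0,0,0]]' >/dev/null; python3 s.py
python3 -m inch '[[0,0,0.029,0,0,0,0.15],[0,0,0,0,0,0,0.4]]' --help 2>&1 | head -0; python3 s.py
```

```text
T 17.55 yang -43.80 wt [-0.157  1.039  0.575] tau6 0.963 F [-6.3 -1.5  8.6] w 0.0120 pos [ 0.5684 -0.1017  0.134 ]
T 17.55 yang -43.80 wt [-0.157  1.039  0.575] tau6 0.963 F [-6.3 -1.5  8.6] w 0.0120 pos [ 0.5684 -0.1017  0.134 ]
```

The tool is at -43.8°. The second, mistyped call did not run: the clock stayed at 17.55 and the pose is unchanged. Now I'll open in place, then lift straight up.

```bash
python3 -m inch '[[0,0,0,0,0,0,0.3],[0,0,0,0,0,0,0.5],[0,0,0,0,0,0,0.7],[0,0,0,0,0,0,1],[0,0,0,0,0,0,1],[0,0,0,0,0,0,1],[0,0,0,0,0,-0.03,1],[0,0,0,0,0,-0.08,1],[0,0,0,0,0,-0.14,1],[0,0,0,0,0,-0.159,1],[0,0,0,0,0,-0.159,1]]'; python3 s.py
python3 - <<'E'
from h import *
o=get_obs()
p=capture("wrist");cv2.imwrite("pics/wrist12.png",p["pixels"]);cv2.imwrite("pics/k12.png",cv2.resize(p["pixels"][155:255,195:315],(720,600),interpolation=cv2.INTER_CUBIC))
print(proj(p,[[.5697,-.1018,.15]]))
E
```

```text
t: 18.65
position: [0.5706, -0.102, 0.2157]
ee_rot: [2.888, 1.231, 0.006]
contact_force: [-0.6, 0.4, -0.4]
width: 0.0855
T 18.65 yang -43.84 wt [ 0.05  -0.002  0.007] tau6 0.000 F [-0.6  0.4 -0.4] w 0.0855 pos [ 0.5706 -0.102   0.2157]
[[249.59750392 216.05773643]]
```

View pics/k12.png

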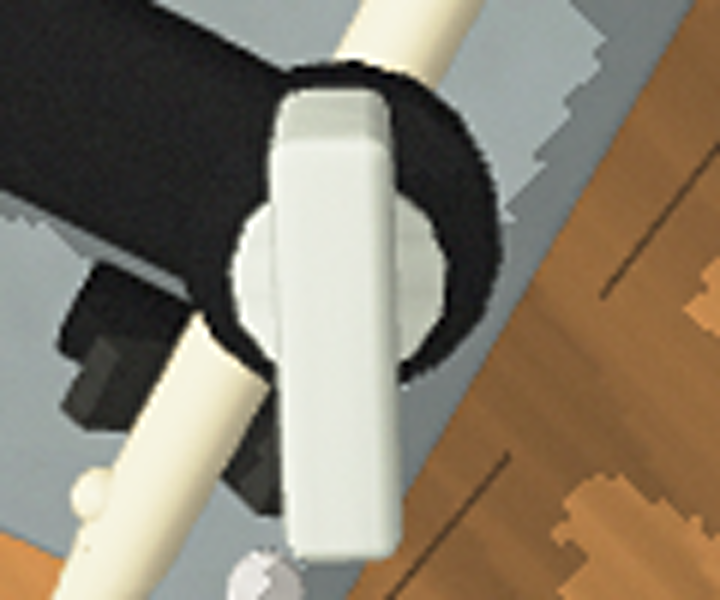

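View pics/wrist12.png

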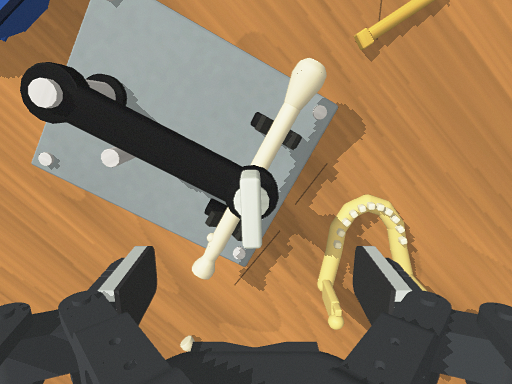

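The bar stayed as left, lagging the tool by 1.6°, which puts it about 45° past the bite. The bone is in its saddles. One last check of the arm angle and bystanders before handing in.

```bash
python3 -m inch '[[0,0,0,0,0,-0.06,1],[0,0,0,0,0,-0.1,1],[0,0,0,0,0,-0.1,1]]'
python3 - <<'E'
from h import *
p=capture("wrist")
n=atz(p,[(43,93)],.113)
p2=capture("side");cv2.imwrite("pics/side13.png",cv2.resize(p2["pixels"][140:290,140:340],(800,600)))
cv2.imwrite("pics/wrist13.png",p["pixels"])
E
python3 - <<'E'
from h import *
for n in("side","top"):
  p=capture(n)
  for t in("mandible","hinge_pin","kidney_dish","radius","swing"): print(n,t,[(round(b['conf'],2),w(p,b['point']).round(3)) for b in boxes_of(p,t)][:2])
E
```

```text
t: 19.0
position: [0.5704, -0.1019, 0.2646]
ee_rot: [2.889, 1.231, 0.004]
contact_force: [-0.0, -0.1, 0.2]
width: 0.0853
side mandible [(0.65, array([ 0.599, -0.247,  0.013]))]
side hinge_pin []
side kidney_dish [(0.83, array([0.545, 0.202, 0.01 ]))]
side radius [(0.74, array([ 0.759, -0.087,  0.006])), (0.56, array([ 0.546, -0.1  ,  0.052]))]
side swing [(0.67, array([ 0.55 , -0.052,  0.1  ]))]
top mandible [(0.68, array([ 0.6  , -0.251,  0.016])), (0.27, array([ 0.537, -0.018,  0.105]))]
top hinge_pin []
top kidney_dish [(0.82, array([ 0.531,  0.206, -0.001]))]
top radius [(0.88, array([ 0.519, -0.57 ,  0.027])), (0.55, array([ 0.349, -0.288,  0.013]))]
top swing [(0.74, array([ 0.536, -0.016,  0.107]))]
```

View pics/side13.png

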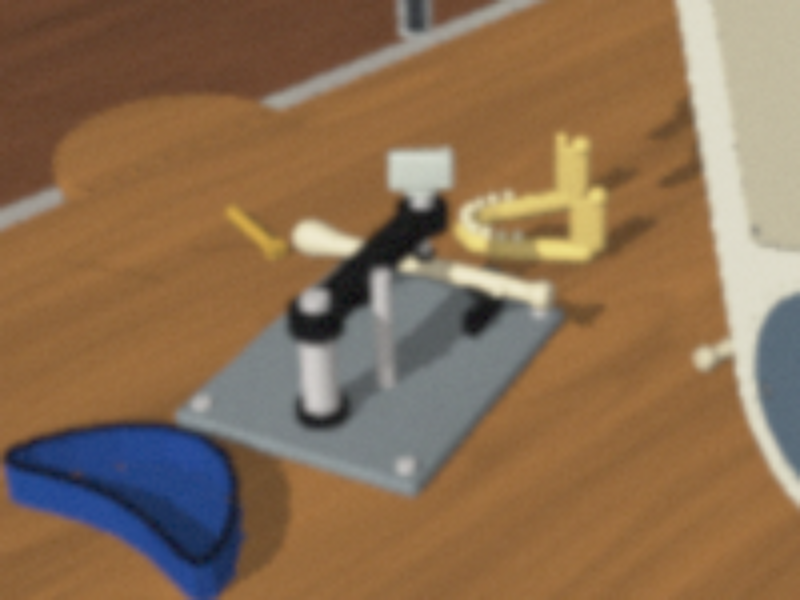

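View pics/wrist13.png

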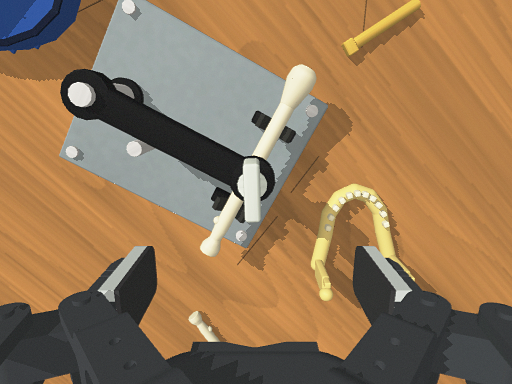

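The side view matches side7 for the arm, bone, pin, jaw and dish. In the wrist view the arm runs from (81,95) to (252,180), with the knob turned and the gripper clear. Handing in.

```bash
python3 -c "
from workcell import *
print(job_done())"
```

```text
the job is handed in; nothing more can be done
None
```

The clamp arm is against its stop pillar and the knob is tightened about 45° past the point where its resistance rose. I handed the job in at about 19 s of the 64 s allowed.

- **Arm:** I pushed it clockwise with shut fingers until it stopped moving and the force rose to about 22 N (25 N with the vertical part). It then measured -71.8°, against -72.1° expected at the stop.
- **Knob:** It ran nearly free for about 41°. The torque then jumped from about 0.05 to 0.6 N m at a tool angle of roughly 1 to 3°. I turned on to -43.8° and let go.
- **Amount past the bite:** The bar lagged the tool by about 1.6°, so I put it at 45° past the bite, give or take about 2°.
- **Last checks:** After release the bar stayed where I left it, the bone was in its saddles, and the gripper was clear with zero contact force. The mandible and kidney dish read within about 8 mm of their first positions, and the pictures show no movement.

- **First grip:** It failed because the fingertips pressed lightly on the knob's disc (about 9 N). I opened, rose 5 mm and gripped the bar properly.
- **Mistyped call:** One command just before release was typed wrongly and did not run; nothing moved.
- **Hinge pin:** The network did not find it in the last pictures, so I checked it by eye only. It looks unmoved.

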